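# Seat a clamp bridge on its pins and start its captive screw

### The job

Lower the clamp bridge over the two locating pins of the bench fixture, thick pin in the large hole, until its feet rest flush on the base. Then turn its hexagon screw backward (anticlockwise from above) until it drops at the start of the thread, and from there forward (clockwise) by one turn, and finish while still holding the screw head in the gripper, with the bridge still seated. Leave the tin, the steel block and the pliers where they are.

Things in the scene. Friction and masses are not known exactly. Their poses are not given: they have to be found in the camera images.
- fixture: Bench fixture, fixed: dark steel base plate 190 (x) x 80 (y) x 10 mm high; two upright pins on its x axis, 30 mm tall above the plate, tapered tips: 14 mm thick at x = -55 mm, 10 mm at x = +55 mm. In the middle a threaded boss, 38 mm in diameter, 25 mm tall, bore 30 mm, right-hand thread of 7 mm lead. Origin: centre of the plate's underside, z up.
- boss_mouth (a point): Centre of the open top of the fixture's threaded boss, 35 mm above the table, midway between the two pins.
- bridge: Clamp bridge, loose, aluminium, about 0.65 kg with its captive screw, 146 (x) x 44 (y) x 38 mm high, standing on the table. Two feet 36 x 44 mm, full height, centred at x = -55 and +55 mm; web between them, 12 mm thick, underside at 26 mm, top at 38 mm, the screw through its middle. Origin: centre, at the feet's underside, z up. Seated: origin 10 mm above the fixture's, x along x.
- bridge_web (a point): Middle of the web's top face, on the screw's axis, 38 mm above the bridge's origin. The bridge balances when gripped across its 44 mm width (y) here, fingers on both sides of the screw and low enough to hold the web.
- hole_large (a point): Lower mouth of the 16 mm vertical through hole in the bridge's foot at x = -55 mm; takes the 14 mm pin.
- hole_small (a point): Lower mouth of the 12 mm vertical through hole in the bridge's foot at x = +55 mm; takes the 10 mm pin.
- screw_head (a point): Centre of the screw's hexagon head: 24 mm across flats, 22 mm high (11 mm above and below this point), vertical axis, 55 mm above the bridge's origin plus screw_lift. Turns with the screw; its y axis is square to one pair of flats, and lies along the bridge's y at screw = 0. The screw (0.24 kg) slides down by its own weight unless gripped.
- screw (a joint): Turn of the screw, rad, growing forward (clockwise from above). Starts at 0.6 to 1.5. With the bridge seated its end rides on the boss's first thread turn: turned backward it falls off the thread's start, about 7 mm, within 0.2 rad of 0. Turned forward before that it binds at about 2.4. After the drop it threads in; one turn on is 6.28. Needs about 0.02 N m; stays where left.
- screw_lift (a joint): Height of the screw in the bridge, m: 0 when it hangs fully down (at the start and while carried), 0.018 at its upper stop. Bridge seated: about 0.0155 on the first thread turn, 0.0165 just before the drop, 0.0095 after it, 0.0025 one turn on (head's underside then 8 mm above the web). The thread leaves 2 mm of play upward.
- flux_tin: Bystander, round tin, 63 mm in diameter, 24 mm high; origin under its centre.
- steel_block: Bystander, ground steel block 64 x 64 x 20 mm; origin under its centre.
- pliers_2: Bystander, pliers with blue handles lying flat, 50 x 149 x 12 mm; origin under the centre.
Things that resemble listed ones, but are neither listed nor needed, are in the scene too. Leave any green look-alike of the bridge alone.

How it is judged:
By the outcome, as a careful person would: the job done as asked, in the order asked, and still so for the second after the job is handed in, while the arm keeps its last pose, push and grip.
It also fails if it takes over 72 s, if anything falls off the work surface, if the arm or the gripper's body presses on something with over 40 N, if the wrist force passes 120 N, or if a joint passes its speed limit or range.

### The arm

A 6-joint arm with a two-finger parallel gripper is mounted at the origin on a cart in front of the work surface, level with it; the furniture and walls round the work are solid. World frame = base frame: x ahead of the robot, y to its left, z up, the work surface at z = 0. Lengths are in mm, angles in rad, forces in N, time in s.
With the tool pointing down it reaches from about 325 to 900 mm from the base axis. Payload 6.1 kg.
Tool frame: the origin (TCP) lies at the very end of the fingers, on their centre line; the grasp point (between the pads) lies 19 mm behind it; z points along the fingers, y is the line along which they close (so a half turn about z gives the same grasp; the last joint's range is limited). The gripper opens to 87 mm and grips with 3 to 60 N. Pads are 19 mm wide; open, the fingers measure 117 mm over their backs; the gripper's body (75 mm by 190 mm) begins 51 mm behind the grasp point.
Start: joints at [-1.23, 0.22, 1.526, -0, 1.395, -0.126], TCP at [281.261, -558.129, 222.538] pointing down, gripper open.
Joint ranges: [-2.98, 2.98], [-0.91, 2.08], [0.09, 2.57], [-1.24, 4.39], [0.2, 2.65], [-2.68, 2.68]. Speed limits (rad/s): [2.57, 2.57, 3.01, 3.14, 3.14, 3.14].

### API

Orientations are given as a rotation vector (axis times angle).
In Python, from station import observe, read_camera, job_done gives the robot as it stands.
- The arm moves only by the tool servo_tool, never from a script. Its argument "targets" is text: rows parted by semicolons, each of 5 numbers parted by spaces: the shift along the tool's x, y, z in cm, then the turn about the tool's z in degrees, then the finger opening in cm, from 0 to 8.7. A call has 1 to 20 rows; each row shifts and turns the commanded pose from where the row before left it, along the tool's axes as they then stand; what a row does not reach is not made up. A row lasts 1/12 s, in which the tool goes at most 41.7 mm and 7.16 degrees, less where a joint would pass 70% of its speed; a pose out of reach is approached as far as the arm can. A call with a gripper value outside its range is refused whole. The fingers move at their own pace and stop on an object; the grip force is fixed at half the most. Time passes only in rows, so rows that do not move let the fingers close. It gives the time, the measured TCP pose, the force, the opening and the grip force at its end, in the units of the state.
- observe(): the state, without advancing time (a new reading comes with each control period).
- read_camera(name): name is "scene" or "top"; returns a dict with "pixels" (384x512x3 uint8, red, green, blue), "vfov" (degrees; the focal length in pixels is half the picture's height over the tangent of half this angle, whatever the lens; pixels are square), "cx", "cy" (the principal point, pixels), "R" (3x3) and "t" (3): a world point X has camera coordinates R X + t. Camera axes: x right, y down, z forward; pixel columns grow to the right and rows downward; lengths in mm; the calibration is good to about 2 mm. A picture is of the moment at which its call begins. There is no depth.
- job_done(): hands the job in; it is judged then, once.
The state is a dict: "t": time; "qpos": joint angles; "qvel": joint speeds; "effort": joint torques, N m; "eef_pos": TCP position; "orientation": TCP orientation; "force": force on the tool from outside, world axes, zero at the start; "moment": the same for the moment, N m; "gripper_width": finger opening in mm; "finger_force": force on a finger pad.
Only numpy, scipy, OpenCV 4.12 (cv2) and the standard library are available. Lean on these libraries where they do the work, as an engineer would, in place of code of your own. Each camera call takes 0.05 s, during which the arm holds its last target. There are 200 camera calls.

## Working session

There is one attempt and no reset: what is moved stays moved. The work goes in short steps, Python scripts to look and compute and a tool call to move; the robot and the scene stay as the last step left them, time stands still between calls to the robot, and variables do not carry over. Pictures are saved under pics/ and viewed, at most 10 in all, crops included, and the job is handed in when it is done.

Besides the shell and the picture viewer there is one more tool, called as name(argument=value, ...) on one line, values as JSON. servo_tool: Moves the arm, as the interface text tells. Its arguments: {"type":"object","properties":{"targets":{"type":"string"}},"required":["targets"]}

```bash
mkdir -p pics; ls; python3 - <<'E'
from station import *
import cv2,json
for n in("scene","top"):
    c=read_camera(n); cv2.imwrite(f"pics/{n}0.png",cv2.cvtColor(c["pixels"],cv2.COLOR_RGB2BGR))
    print(n,c["vfov"],c["cx"],c["cy"],c["R"],c["t"])
print(observe())
E
```

```text
pics
scene 42.99146892722624 258.1814494412274 193.24223815643288 [[ 0.58363292 -0.81188565  0.01463888]
 [-0.36384061 -0.27758263 -0.88913885]
 [ 0.72594257  0.51360449 -0.45740333]] [-552.11502052  189.79274808  924.71213361]
top 49.577217349634196 260.0326136575439 192.12547786404792 [[ 0.00694831 -0.99996779  0.00401802]
 [-0.9960205  -0.0072778  -0.08882676]
 [ 0.08885314 -0.00338484 -0.99603899]] [-282.867724    528.71633425  939.28188372]
{'t': 0.1, 'qpos': array([-1.23010180e+00,  2.21150556e-01,  1.52752942e+00, -5.67037936e-06,
        1.39467182e+00, -1.26104916e-01]), 'qvel': array([-8.26455280e-04,  2.42901051e-04, -3.67371219e-03, -6.40690859e-05,
        3.57820746e-04, -2.96250138e-03]), 'effort': array([ 5.21768343e-04, -4.95941448e+01, -3.88520443e+01,  7.02061155e-02,
        5.15316473e-02, -6.28303724e-05]), 'eef_pos': array([ 281.07066018, -557.59991395,  221.52727943]), 'orientation': array([-3.05470920e+00, -7.26204763e-01,  3.04462087e-04]), 'force': array([0.39563239, 0.63259998, 0.51541655]), 'moment': array([ 0.00683774, -0.06128117,  0.02140184]), 'finger_force': 0.0, 'gripper_width': 87.52153158593356}
```

View pics/top0.png

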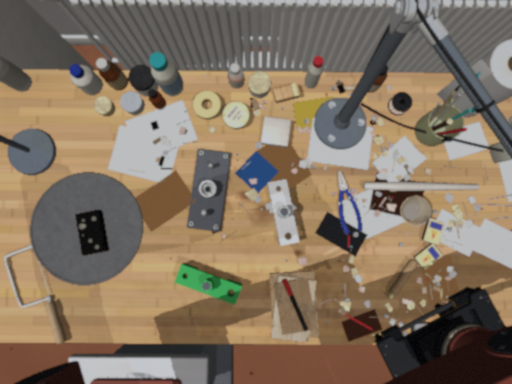

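View pics/scene0.png

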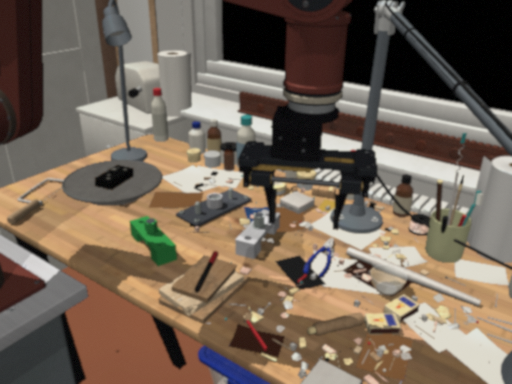

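Top view: the aluminium bridge is at about (284,212), the green look-alike at (208,283) and the dark fixture with its boss at (209,190). The black plate at (92,232) on the round mat is another possible mix-up. I choose the grey bridge and the boss plate, and check both in a close crop.

```bash
python3 - <<'E'
import cv2
i=cv2.imread("pics/top0.png")[140:255,180:312]
cv2.imwrite("pics/crop1.png",cv2.resize(i,None,fx=6,fy=5.2*6/5.2*1.0 if 0 else 5,interpolation=cv2.INTER_CUBIC) if 0 else cv2.resize(i,None,fx=5,fy=5,interpolation=cv2.INTER_CUBIC))
E
```

```text
(no output)
```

View pics/crop1.png

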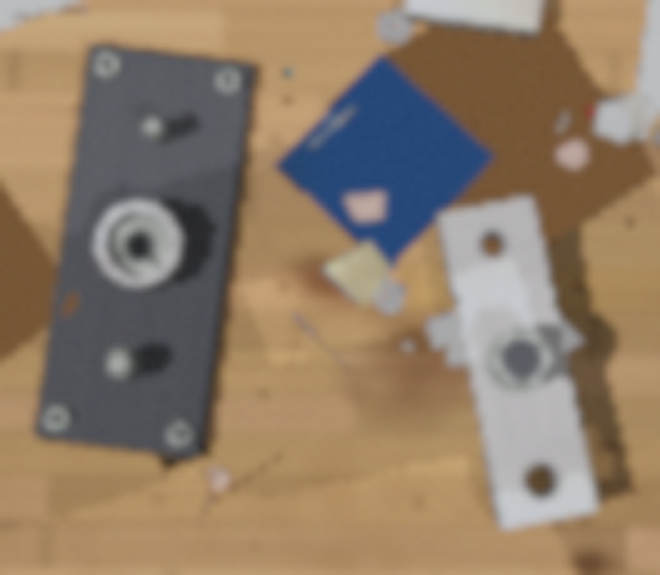

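The crop settles it. The grey bridge has its small hole at the top, crop (491,242), and its large hole at the bottom, (541,480), with the hex screw in the middle. The fixture has its thin pin at the top, (152,126), and its thick pin at the bottom, (118,362), so both point the same way. Next I fit both poses.

```bash
cat > h.py <<'E'
import numpy as np, cv2
from scipy.optimize import least_squares
from station import *
def proj(c,X):
    f=c["pixels"].shape[0]/2/np.tan(np.radians(c["vfov"])/2)
    p=np.asarray(X,float)@np.array(c["R"]).T+np.array(c["t"])
    return p[:,:2]/p[:,2:]*f+[c["cx"],c["cy"]]
def place(q,P):
    P=np.asarray(P,float);s,k=np.sin(q[2]),np.cos(q[2])
    return np.c_[q[0]+k*P[:,0]-s*P[:,1],q[1]+s*P[:,0]+k*P[:,1],P[:,2]+(q[3] if len(q)>3 else 0)]
def fit(c,P,px,q0):
    r=least_squares(lambda q:(proj(c,place(q,P))-px).ravel(),q0,loss="soft_l1")
    return r.x,np.round(proj(c,place(r.x,P))-px,2)
def uncrop(p,o,s): return (np.asarray(p,float)+.5)/s-.5+o
def yaw(o):
    R=cv2.Rodrigues(np.array(o["orientation"]))[0]; return np.degrees(np.arctan2(R[1,0],R[0,0])),R
def delta(xyz,a):
    "turn (deg about tool z), then shift in tool axes after the turn (cm)"
    o=observe(); y,R=yaw(o); d=np.asarray(xyz)-o["eef_pos"]; r=np.radians(a)
    R2=np.array([[np.cos(r),np.sin(r),0],[np.sin(r),-np.cos(r),0],[0,0,-1]])
    print("pos",o["eef_pos"].round(1),"yaw",y.round(2),"tilt",R[:,2].round(3)," turn",round((y-a+180)%360-180,2),"shift cm",(R2.T@d/10).round(2))
FP=[[-95,40,10],[95,40,10],[95,-40,10],[-95,-40,10],[-55,0,40],[55,0,40],[0,0,35]]
BP=[[-73,22,38],[73,22,38],[73,-22,38],[-73,-22,38],[-55,0,38],[55,0,38]]
E
python3 - <<'E'
from h import *
c=read_camera("top")
print("cam",-np.array(c["R"]).T@c["t"])
U=lambda p:uncrop(p,[180,140],5)
f=fit(c,FP,U([(38,435),(90,45),(257,67),(207,455),(118,362),(152,126),(138,243)]),[500,100,-.1])
b=fit(c,BP,U([(503,528),(437,213),(535,196),(600,510),(541,480),(491,242)]),[450,-60,.2])
print(f,b,sep="\n")
print("head px",proj(c,place(b[0],[[0,0,66]])), "meas",U([(521,358)]))
np.savez("p.npz",f=f[0],b=b[0])
delta([*b[0][:2],100],np.degrees(b[0][2]))
E
```

```text
cam [ 445.11961141 -275.83140308  983.66210514]
(array([ 537.55560838, -158.71544488,  -44.09558057]), array([[-0.71,  1.  ],
       [-0.25, -0.8 ],
       [-0.18, -1.18],
       [-0.47,  1.13],
       [ 0.9 ,  0.09],
       [ 0.43, -0.38],
       [ 0.34,  0.15]]))
(array([ 485.1165491 , -331.8841794 ,   31.62247941]), array([[-0.05,  0.14],
       [ 0.24,  0.15],
       [-0.54, -0.22],
       [-0.39, -0.15],
       [ 0.26, -0.05],
       [ 0.44,  0.13]]))
head px [[283.87889634 211.18881055]] meas [[283.8 211.2]]
pos [ 281.1 -557.7  221.7] yaw 26.75 tilt [-0.001  0.001 -1.   ]  turn 14.91 shift cm [ 24.6  -17.91  12.17]
```

servo_tool(targets="0 0 0 5 8.7;0 0 0 5 8.7;0 0 0 4.9 8.7;1.6 -1.2 0.5 0 8.7;1.6 -1.2 0.5 0 8.7;1.6 -1.2 0.5 0 8.7;1.6 -1.2 0.5 0 8.7;1.6 -1.2 0.5 0 8.7;1.6 -1.2 0.5 0 8.7;1.6 -1.2 0.5 0 8.7;1.6 -1.2 0.5 0 8.7;1.6 -1.2 0.5 0 8.7;1.6 -1.2 0.5 0 8.7;1.6 -1.2 0.5 0 8.7;1.6 -1.2 0.5 0 8.7;1.6 -1.2 0.5 0 8.7;1.6 -1.1 0.5 0 8.7;1 -0.6 0.5 0 8.7;0 0 0 0 8.7")

```text
t: 1.73
eef_pos: [475.4, -338.6, 146.0]
orientation: [-3.122, -0.328, 0.002]
force: [-0.6, -0.1, -0.9]
gripper_width: 87.1
finger_force: 0.0
```

```bash
python3 - <<'E'
from h import *
b=np.load("p.npz")["b"]
delta([*b[:2],17],np.degrees(b[2]))
for n,o in (("top",(200,120)),("scene",(170,130))):
    c=read_camera(n); i=c["pixels"][o[1]:o[1]+130,o[0]:o[0]+140,::-1]
    cv2.imwrite(f"pics/{n}2.png",cv2.resize(i,None,fx=3,fy=3,interpolation=cv2.INTER_CUBIC))
a=cv2.imread("pics/top2.png");d=cv2.imread("pics/scene2.png");cv2.imwrite("pics/c2.png",np.hstack([a,d])[:, :800])
E
```

```text
pos [ 475.4 -338.6  146. ] yaw 11.99 tilt [-0.001  0.002 -1.   ]  turn 0.15 shift cm [ 1.09 -0.46 12.9 ]
```

View pics/c2.png

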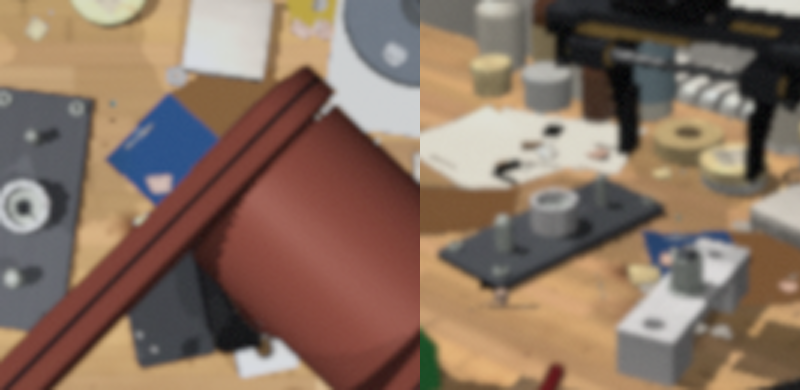

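The top view is now half hidden by the forearm. The scene view shows the bridge and fixture clearly, and the fingers above and behind. I go down and grip.

servo_tool(targets="0.55 -0.23 0 0.1 8.7;0.54 -0.23 0 0 8.7;0 0 1.6 0 8.7;0 0 1.6 0 8.7;0 0 1.6 0 8.7;0 0 1.6 0 8.7;0 0 1.6 0 8.7;0 0 1.6 0 8.7;0 0 1.3 0 8.7;0 0 1 0 8.7;0 0 0.8 0 8.7;0 0 0.2 0 8.7;0 0 0 0 8.7;0 0 0 0 8.7")

```text
t: 3.0
eef_pos: [484.9, -334.4, 19.2]
orientation: [3.124, 0.321, 0.001]
force: [0.5, -1.1, 0.2]
gripper_width: 86.9
finger_force: 0.0
```

```bash
python3 - <<'E'
from h import *
b=np.load("p.npz")["b"]
delta([*b[:2],17],np.degrees(b[2])); print(observe()["force"])
E
```

```text
pos [ 484.9 -334.4   19.2] yaw 11.74 tilt [ 0.001 -0.001 -1.   ]  turn -0.09 shift cm [ 0.07 -0.25  0.22]
[ 0.5217666  -1.07732311  0.2187783 ]
```

servo_tool(targets="0 -0.25 0.2 0 8.7;0 0 0 0 8.7;0 0 0 0 3.5;0 0 0 0 3.5;0 0 0 0 3.5;0 0 0 0 3.5;0 0 0 0 3.5;0 0 0 0 3.5;0 0 0 0 3.5;0 0 0 0 3.5;0 0 0 0 3.5")

```text
t: 3.92
eef_pos: [484.0, -331.7, 16.5]
orientation: [3.125, 0.321, 0.0]
force: [-0.0, 0.5, 0.4]
gripper_width: 44.0
finger_force: 30.0
```

```bash
python3 - <<'E'
from h import *
p=np.load("p.npz");b=p["b"];f=p["f"];o=observe()
y,R=yaw(o); off=(R.T@(np.array([*b[:2],0])-o["eef_pos"]*[1,1,0]))[:2]; dy=np.degrees(b[2])%360-y
print("bridge in tool",off,dy)
fy=np.degrees(f[2])%360-360
a=np.radians(fy); tgt=f[:2]-np.array([[np.cos(a),np.sin(a)],[np.sin(a),-np.cos(a)]])@off
print(fy,tgt); delta([*tgt,95],fy)
E
```

```text
bridge in tool [1.05253903 0.42322942] 0.0950098980458236
-6.490661809516496 [ 536.55765821 -158.17594788]
pos [ 484.  -331.7   16.5] yaw 11.74 tilt [ 0. -0. -1.]  turn 18.23 shift cm [  3.26 -17.83  -7.85]
```

servo_tool(targets="0 0 -0.8 0 3.5;0 0 -1.4 0 3.5;0 0 -1.6 0 3.5;0 0 -1.6 0 3.5;0 0 -1.6 0 3.5;0 0 -0.85 4.5 3.5;0 0 0 4.5 3.5;0 0 0 4.6 3.5;0 0 0 4.6 3.5;0.3 -1.7 0 0 3.5;0.3 -1.7 0 0 3.5;0.3 -1.7 0 0 3.5;0.3 -1.7 0 0 3.5;0.3 -1.7 0 0 3.5;0.3 -1.7 0 0 3.5;0.3 -1.7 0 0 3.5;0.3 -1.7 0 0 3.5;0.3 -1.6 0 0 3.5;0.3 -1.5 0 0 3.5")

```text
t: 5.5
eef_pos: [531.6, -167.5, 94.2]
orientation: [-3.136, 0.176, 0.004]
force: [-0.5, 1.3, -5.9]
gripper_width: 43.7
finger_force: 30.0
```

servo_tool(targets="0.26 -1.13 0 0 3.5;0 0 0 0 3.5;0 0 0 0 3.5;0 0 0 0 3.5")

```text
t: 5.83
eef_pos: [536.0, -158.4, 94.8]
orientation: [3.136, -0.177, -0.001]
force: [-0.0, -0.4, -5.9]
gripper_width: 43.6
finger_force: 30.0
```

```bash
python3 - <<'E'
from h import *
delta([536.6,-158.2,95],-6.49)
o=(100,110);c=read_camera("scene"); i=c["pixels"][o[1]:o[1]+150,o[0]:o[0]+200,::-1]
cv2.imwrite("pics/c3.png",cv2.resize(i,None,fx=4,fy=4,interpolation=cv2.INTER_CUBIC))
c=read_camera("top");cv2.imwrite("pics/top3.png",c["pixels"][:,:,::-1])
i=c["pixels"][100:250,110:310,::-1]
cv2.imwrite("pics/c3t.png",cv2.resize(i,None,fx=4,fy=4,interpolation=cv2.INTER_CUBIC))
E
```

```text
pos [ 536.  -158.4   94.8] yaw -6.45 tilt [-0.001 -0.    -1.   ]  turn 0.04 shift cm [ 0.05 -0.02 -0.02]
```

View pics/c3.png

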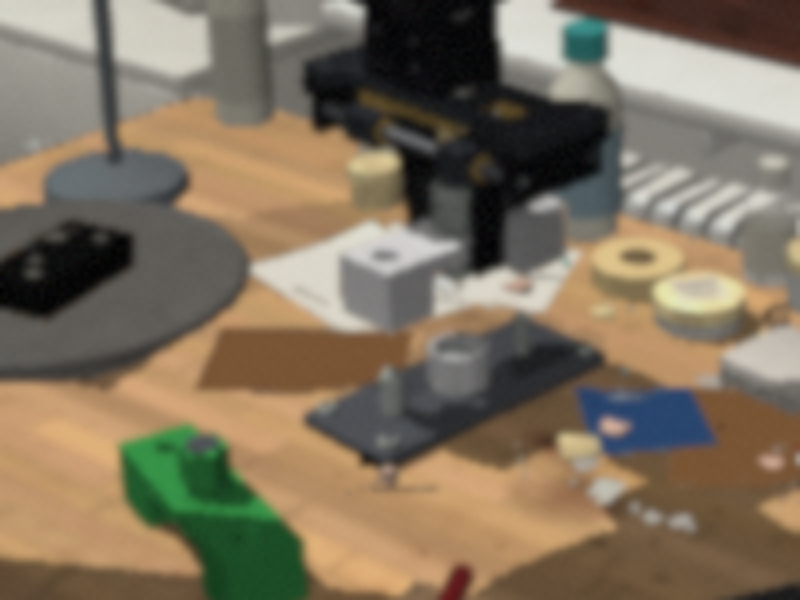

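Scene crop: the bridge hangs level above the fixture. Its near foot has corners at (340,258) and (387,276) and its hole at (386,255). The thick pin tip is at (389,370), the thin pin tip at (521,318) and the boss mouth at (459,345). I compare the poses in both views.

```bash
python3 - <<'E'
from h import *
p=np.load("p.npz")
c=read_camera("scene");U=lambda p:uncrop(p,[100,110],4)
f=fit(c,FP,U([(306,418),(525,318),(605,355),(382,462),(389,368),(521,316),(459,345)]),[537,-158,-.113])
print("fix scene",f[0],"\n",f[1].tolist())
q=[*f[0][:2],f[0][2]]
BQ=[[-73,22,38],[-73,-22,38],[-73,22,0],[-73,-22,0],[-37,-22,0],[-55,0,38]]
b=fit(c,BQ,U([(340,258),(387,276),(345,311),(388,330),(432,315),(386,255)]),[537,-158,-.113,78])
print("bridge",b[0],"\n",b[1].tolist())
E
cat pics/c3t.png >/dev/null
```

```text
fix scene [ 5.34042822e+02 -1.60165699e+02 -1.34131235e-01] 
 [[-1.9, -0.84], [-0.22, -0.57], [1.16, -0.01], [0.4, 0.09], [0.12, 0.81], [0.16, -0.62], [-0.32, 0.91]]
bridge [ 5.93879557e+02 -1.04363244e+02 -1.23899346e-01  3.97683796e+01] 
 [[0.19, -0.54], [-0.11, 0.24], [-0.25, -0.33], [0.3, 0.41], [0.03, -0.43], [-0.15, 0.66]]
```

View pics/c3t.png

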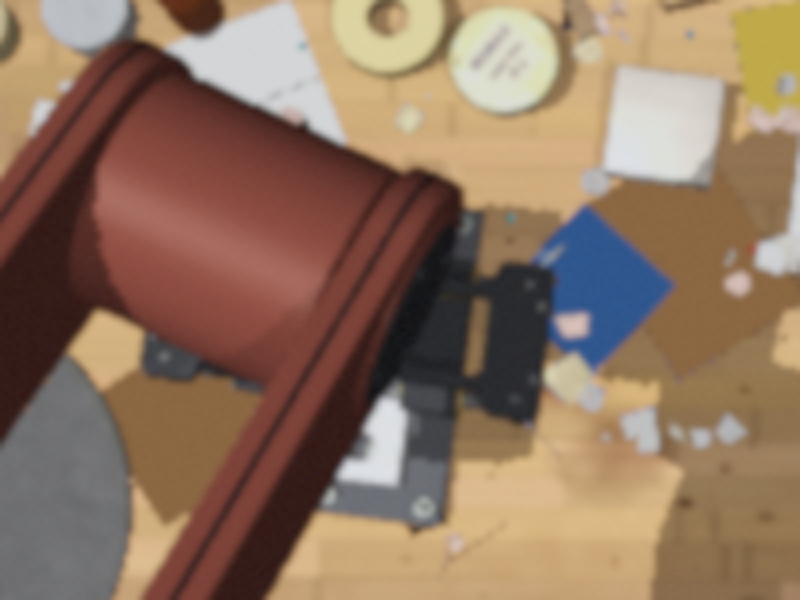

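```bash
cat >> h.py <<'E'
from scipy.optimize import minimize
from scipy.ndimage import map_coordinates
def box(x0,x1,y,z0,z1): return np.array([[a,b,d] for a in(x0,x1) for b in(-y,y) for d in(z0,z1)],float)
def cyl(x,r,z0,z1):
    t=np.linspace(0,2*np.pi,48); return np.array([[x+r*np.cos(u),r*np.sin(u),z] for u in t for z in(z0,z1)])
def outline(c,X,n=240):
    h=cv2.convexHull(proj(c,X).astype(np.float32))[:,0]; e=np.roll(h,-1,0)-h; L=np.hypot(*e.T); s=np.r_[0,np.cumsum(L)]
    u=np.linspace(0,s[-1],n,endpoint=False); k=np.searchsorted(s,u,"right")-1
    P=h[k]+e[k]*((u-s[k])/L[k])[:,None]; N=np.c_[e[k,1],-e[k,0]]/L[k][:,None]
    if np.mean(np.sum((P-h.mean(0))*N,1))<0:N=-N
    return P,N
def edgefit(views,q0,step):
    "views: list of (cam,img,list of (part,sign)); sign +1 = outside brighter, 0 = either"
    def cost(q):
        t=0
        for c,g,parts in views:
            for X,sg in parts:
                P,N=outline(c,place(q,X)); d=0
                for w in(.6,1.2): d=d+map_coordinates(g,(P+w*N).T[::-1],order=1)-map_coordinates(g,(P-w*N).T[::-1],order=1)
                d=d*sg if sg else abs(d)
                t-=np.mean(np.clip(d,-20,90))
        return t
    q0=np.array(q0,float);S=np.vstack([q0]+[q0+np.eye(len(q0))[i]*step[i] for i in range(len(q0))])
    r=minimize(cost,q0,method="Nelder-Mead",options=dict(initial_simplex=S,xatol=1e-3,fatol=1e-3,maxiter=900)); return r.x.round(4),round(r.fun,1)
E
python3 - <<'E'
from h import *
ct,cs=read_camera("top"),read_camera("scene")
L=lambda n:cv2.imread(n)[:,:,2].astype(float)
t0,s0,s3=L("pics/top0.png"),L("pics/scene0.png"),cs["pixels"][:,:,0].astype(float)
plate=(box(-95,95,40,0,10),1);boss=(cyl(0,19,10,35),-1);p1=(cyl(-55,7,10,36),-1);p2=(cyl(55,5,10,36),-1)
q=[537,-158.7,-.118];st=[3,3,.03]
for n,v in dict(top_plate=[(ct,t0,[plate])],top_boss=[(ct,t0,[plate,boss])],scene0=[(cs,s0,[plate])],scene3=[(cs,s3,[plate])],scene3b=[(cs,s3,[plate,boss,p1])]).items(): print(n,edgefit(v,q,st))
B=[(box(-73,73,22,0,38),-1)]
print("bridge top0",edgefit([(ct,t0,B)],[485.1,-331.9,.2066],st))
print("bridge top0 topface",edgefit([(ct,t0,[(box(-73,73,22,37.9,38),-1)])],[485.1,-331.9,.2066],st))
foot=[(box(-73,-37,22,78.3,116.3),0)]
print("foot scene3",edgefit([(cs,s3,foot)],[537,-158.7,-.118],st))
print(observe()["eef_pos"])
E
```

```text
top_plate (array([ 5.369534e+02, -1.587198e+02, -1.194000e-01]), np.float64(-85.2))
top_boss (array([ 5.377421e+02, -1.577560e+02, -1.155000e-01]), np.float64(-172.5))
scene0 (array([ 5.382226e+02, -1.585567e+02, -8.310000e-02]), np.float64(-79.1))
scene3 (array([ 5.381356e+02, -1.569713e+02, -8.340000e-02]), np.float64(-69.2))
scene3b (array([ 5.368374e+02, -1.563699e+02, -1.209000e-01]), np.float64(-112.1))
bridge top0 (array([ 4.854646e+02, -3.331677e+02,  2.059000e-01]), np.float64(-52.4))
bridge top0 topface (array([ 4.853019e+02, -3.322049e+02,  2.058000e-01]), np.float64(-54.5))
foot scene3 (array([ 5.378155e+02, -1.576271e+02, -1.175000e-01]), np.float64(-50.5))
[ 536.2264108  -158.69169081   95.02220004]
```

servo_tool(targets="0 -0.04 0.7 0.3 3.5;0 0 0.8 0 3.5;0 0 0.8 0 3.5;0 0 0.7 0 3.5;0 0 0.4 0 3.5;0 0 0.2 0 3.5;0 0 0 0 3.5;0 0 0 0 3.5")

```text
t: 6.75
eef_pos: [536.6, -157.7, 59.0]
orientation: [3.136, -0.185, -0.0]
force: [0.3, 0.6, -5.8]
gripper_width: 43.7
finger_force: 30.0
```

servo_tool(targets="0 0 0.1 0 3.5;0 0 0.1 0 3.5;0 0 0.1 0 3.5;0 0 0.1 0 3.5;0 0 0.1 0 3.5;0 0 0 0 3.5")

```text
t: 7.25
eef_pos: [536.3, -157.6, 53.8]
orientation: [-3.136, 0.185, 0.0]
force: [-0.3, 0.5, -5.2]
gripper_width: 43.7
finger_force: 30.0
```

```bash
python3 - <<'E'
from h import *
o=observe();print(o["force"],o["moment"]);delta([536.2,-158.3,26.5],-6.76)
c=read_camera("scene"); i=c["pixels"][150:250,150:270,::-1]
cv2.imwrite("pics/c4.png",cv2.resize(i,None,fx=5,fy=5,interpolation=cv2.INTER_CUBIC))
s=c["pixels"][:,:,0].astype(float);z=o["eef_pos"][2]-16.5
print(edgefit([(c,s,[(box(-73,-37,22,z,z+38),0)])],[537,-158.7,-.118],[3,3,.03]))
E
```

```text
[-0.34589854  0.45963362 -5.21890906] [ 0.03374272  0.00257363 -0.01833567]
pos [ 536.3 -157.6   53.8] yaw -6.76 tilt [-0.  0. -1.]  turn 0.0 shift cm [-0.    0.07  2.73]
(array([ 5.215342e+02, -1.678860e+02, -1.137000e-01]), np.float64(-29.4))
```

View pics/c4.png

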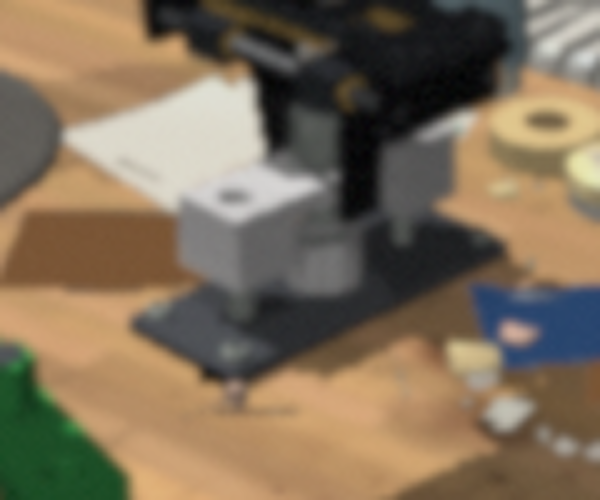

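The bridge is at z≈37, with both pin tips entering under the feet (crop (240,300) and (402,235)) and no contact force. I continue down gently.

servo_tool(targets="0 0 0.1 0 3.5;0 0 0.1 0 3.5;0 0 0.1 0 3.5;0 0 0.1 0 3.5;0 0 0.1 0 3.5;0 0 0 0 3.5")

```text
t: 7.8
eef_pos: [536.2, -157.6, 48.7]
orientation: [-3.136, 0.185, 0.001]
force: [-0.4, 0.8, -6.5]
gripper_width: 43.9
finger_force: 30.0
```

servo_tool(targets="0 0 0.1 0 3.5;0 0 0.1 0 3.5;0 0 0.1 0 3.5;0 0 0.1 0 3.5;0 0 0.1 0 3.5;0 0 0 0 3.5")

```text
t: 8.3
eef_pos: [536.3, -157.6, 43.7]
orientation: [-3.136, 0.185, 0.001]
force: [-0.7, -0.9, -7.0]
gripper_width: 43.9
finger_force: 30.0
```

servo_tool(targets="0 0 0.15 0 3.5;0 0 0.15 0 3.5;0 0 0.15 0 3.5;0 0 0.15 0 3.5;0 0 0.15 0 3.5;0 0 0.15 0 3.5;0 0 0 0 3.5")

```text
t: 8.88
eef_pos: [536.6, -157.8, 34.9]
orientation: [3.136, -0.185, 0.0]
force: [-0.0, 1.0, -4.5]
gripper_width: 43.7
finger_force: 30.0
```

servo_tool(targets="0 0 0.1 0 3.5;0 0 0.1 0 3.5;0 0 0.1 0 3.5;0 0 0.1 0 3.5;0 0 0.1 0 3.5;0 0 0.1 0 3.5;0 0 0.1 0 3.5;0 0 0 0 3.5;0 0 0 0 3.5")

```text
t: 9.63
eef_pos: [536.6, -157.7, 28.0]
orientation: [3.136, -0.185, 0.0]
force: [0.3, 0.0, -4.2]
gripper_width: 43.5
finger_force: 30.0
```

servo_tool(targets="0 0 0.1 0 3.5;0 0 0.05 0 3.5;0 0 0.05 0 3.5;0 0 0.05 0 3.5;0 0 0 0 3.5")

```text
t: 10.05
eef_pos: [536.6, -157.8, 26.5]
orientation: [3.136, -0.185, -0.0]
force: [-2.4, 0.9, 4.7]
gripper_width: 43.7
finger_force: 30.0
```

servo_tool(targets="0 0 0.05 0 3.5;0 0 0 0 3.5;0 0 0 0 8.7;0 0 0 0 8.7;0 0 0 0 8.7;0 0 0 0 8.7;0 0 0 0 8.7;0 0 0 0 8.7;0 0 -0.5 0 8.7;0 0 -1 0 8.7;0 0 -1 0 8.7;0 0 -1.2 0 8.7;0 0 -1.4 0 8.7;0 0 -1.4 0 8.7;0 0 -1.4 0 8.7;0 0 -1.4 0 8.7;0 0 -1.4 0 8.7;0 0 0 0 8.7;0 0 0 0 8.7")

```text
t: 11.63
eef_pos: [537.5, -158.1, 134.0]
orientation: [3.135, -0.185, 0.005]
force: [0.3, -0.0, -0.5]
gripper_width: 87.3
finger_force: 0.0
```

```bash
python3 - <<'E'
from h import *
o=observe();print(o["force"],o["eef_pos"],o["qpos"])
c=read_camera("scene");s=c["pixels"][:,:,0].astype(float)
np.save("s5.npy",c["pixels"])
i=c["pixels"][150:250,150:270,::-1]
cv2.imwrite("pics/c5.png",cv2.resize(i,None,fx=6,fy=6,interpolation=cv2.INTER_CUBIC))
for z in(10,12):print(edgefit([(c,s,[(box(-73,-37,22,z,z+38),0)])],[537.2,-158,-.118],[1,1,.01]))
P=proj(c,place([537.2,-158,-.118],[[-73,22,10],[-73,-22,10],[-37,-22,10],[-73,-22,48],[0,0,91.5]]));print(((P-[150,150]+.5)*6-.5).round())
E
```

```text
[ 0.26124226 -0.00277747 -0.48175924] [ 537.54308981 -158.138766    133.98690843] [-4.26875295e-01  1.44551651e-01  1.78579755e+00  3.17187110e-05
  1.20759586e+00  1.26173150e+00]
(array([ 5.367827e+02, -1.588226e+02, -1.406000e-01]), np.float64(-40.1))
(array([ 5.340731e+02, -1.614747e+02, -1.412000e-01]), np.float64(-40.1))
[[221. 375.]
 [293. 413.]
 [360. 381.]
 [289. 329.]
 [384. 156.]]
```

View pics/c5.png

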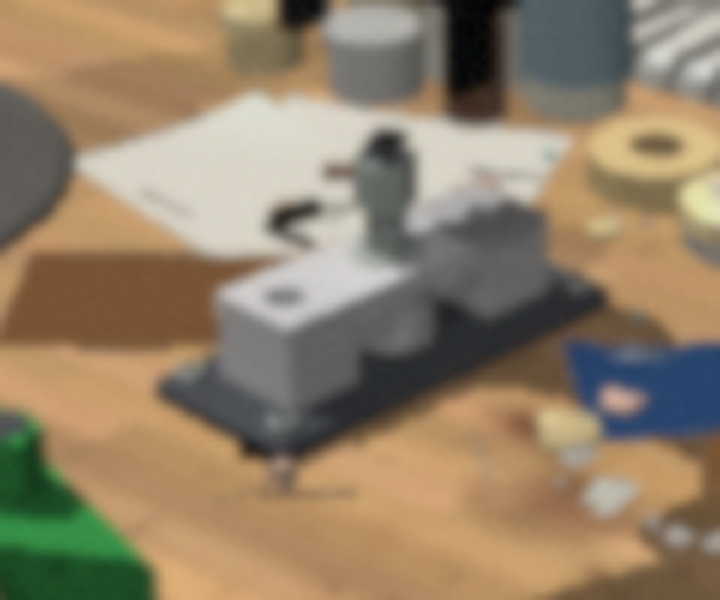

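```bash
python3 - <<'E'
from h import *
cs,ct=read_camera("scene"),read_camera("top")
def hexa(th,z0,z1):
    a=th+np.pi/6+np.arange(6)*np.pi/3; r=12/np.cos(np.pi/6)
    return np.array([[r*np.cos(u),r*np.sin(u),z] for u in a for z in(z0,z1)])
def score(c,g,x,y,th,z0,z1):
    P,N=outline(c,place([x,y,0],hexa(th,z0,z1)),300);d=0
    for w in(.5,1.): 
        for k in range(3): d=d+abs(map_coordinates(g[:,:,k],(P+w*N).T[::-1],order=1)-map_coordinates(g[:,:,k],(P-w*N).T[::-1],order=1))
    return d.clip(0,150).mean()
s=cs["pixels"].astype(float); t0=cv2.imread("pics/top0.png").astype(float);s0=cv2.imread("pics/scene0.png").astype(float)
for n,c,g,x,y,z,by in(("scene now",cs,s,537.3,-158.2,69.5,-6.76),("top0",ct,t0,485.3,-332.2,44,11.8),("scene0",cs,s0,485.3,-332.2,44,11.8)):
    out=[]
    for k in range(30,92,5):
        th=np.radians(by+90-k)   # flat normal: bridge yaw+90 - screw
        out.append(max(score(c,g,x+dx,y+dy,th,z+dz,z+22+dz) for dx in np.arange(-4,4.1,1) for dy in np.arange(-4,4.1,1) for dz in (0,)))
    print(n,np.round(out,1))
E
```

```text
scene now [128.7 128.8 128.3 127.5 128.  127.9 127.6 127.8 127.9 128.  128.2 128.4
 128.7]
top0 [110.1 111.5 112.3 110.3 105.9 101.4 102.6 102.9 102.5 103.8 104.8 107.4
 110.1]
scene0 [107.5 110.4 110.3 107.4 106.5 108.1 108.8 108.9 108.5 109.4 108.8 106.8
 107.5]
```

servo_tool(targets="0 0 0 -6.8 8.7;0 0 0 -6.8 8.7;0 0 0 -6.8 8.7;0 0 0 -6.8 8.7;0 0 0 -6.8 8.7;0 0 0 -6.8 8.7;0 0 0.2 -6.8 8.7;0 0 0.4 -6.8 8.7;0 0 0.4 -6.8 8.7;0 0 0.4 -6.8 8.7;0 0 0.4 -6.8 8.7;0 0 0.2 -7 8.7;0 0 0 0 8.7;0 0 0 0 6")

```text
t: 12.95
eef_pos: [535.8, -157.4, 111.0]
orientation: [-2.494, -1.908, 0.001]
force: [0.5, -0.6, -0.7]
gripper_width: 84.8
finger_force: 0.0
```

```bash
python3 -c "
from h import *
delta([537.5,-157.9,67.5],75.2);print(observe()['qpos'])"
```

```text
pos [ 535.8 -157.4  111. ] yaw 74.83 tilt [-0.002  0.001 -1.   ]  turn -0.37 shift cm [-0.    0.18  4.35]
[-4.26956598e-01  1.71596331e-01  1.80220135e+00 -3.20338422e-06
  1.16978803e+00 -1.62257644e-01]
```

servo_tool(targets="0 0.1 0.6 -0.4 6;0 0.08 0.8 0 6;0 0 0.8 0 6;0 0 0.8 0 6;0 0 0.7 0 6;0 0 0.45 0 6;0 0 0.2 0 6;0 0 0 0 6;0 0 0 0 6")

```text
t: 13.7
eef_pos: [538.3, -158.2, 68.6]
orientation: [2.485, 1.922, 0.0]
force: [0.8, 0.2, 0.5]
gripper_width: 59.9
finger_force: 0.0
```

```bash
python3 -c "
from h import *
delta([537.5,-157.9,67.5],75.2);print(observe()['force'])"
```

```text
pos [ 538.3 -158.2   68.6] yaw 75.44 tilt [ 0. -0. -1.]  turn 0.24 shift cm [ 0.01 -0.09  0.11]
[0.82989026 0.1562661  0.51682244]
```

servo_tool(targets="0 0 0 0 2;0 0 0 0 2;0 0 0 0 2;0 0 0 0 2;0 0 0 0 2;0 0 0 0 2;0 0 0 0 2;0 0 0 0 2")

```text
t: 14.37
eef_pos: [537.0, -157.7, 68.5]
orientation: [-2.483, -1.921, 0.002]
force: [-4.7, 1.7, 5.0]
gripper_width: 23.6
finger_force: 30.0
```

```bash
python3 -c "
from h import *
delta([537.5,-157.9,67.5],75.2);print(observe()['force'],observe()['moment'])"
```

```text
pos [ 537.  -157.7   68.5] yaw 75.45 tilt [-0.003  0.001 -1.   ]  turn 0.25 shift cm [-0.01  0.05  0.1 ]
[-4.65843793  1.71692102  4.97572623] [0.28976493 0.82344032 0.00131953]
```

servo_tool(targets="0 -0.08 0 0 2;0 0 -0.01 -5 2;0 0 -0.01 -5 2;0 0 -0.01 -5 2;0 0 -0.01 -5 2;0 0 -0.01 -5 2;0 0 -0.01 -5 2;0 0 -0.01 -5 2;0 0 -0.01 -5 2;0 0 0 0 2")

```text
t: 15.2
eef_pos: [537.1, -158.1, 68.9]
orientation: [-1.673, -2.658, 0.001]
force: [-0.6, -0.9, -1.4]
gripper_width: 23.8
finger_force: 30.0
```

```bash
python3 -c "
from h import *
delta([537.5,-157.9,67.5],113.24);o=observe();print(o['force'],o['moment'],o['gripper_width'])"
```

```text
pos [ 537.1 -158.1   68.9] yaw 115.62 tilt [-0.001 -0.    -1.   ]  turn 2.38 shift cm [-0.    0.05  0.14]
[-0.62593614 -0.85931678 -1.42989714] [-0.14466884  0.0445649  -0.00055068] 23.76219763626973
```

servo_tool(targets="0 0 0 -3.5 2;0 0 0 -3.5 2;0 0 0 0 2;0 0 0 0 5;0 0 0 0 5;0 0 0 0 5;0 0 0 0 5;0 0 0 0 5")

```text
t: 15.87
eef_pos: [537.7, -158.0, 69.6]
orientation: [1.513, 2.753, 0.0]
force: [0.1, -0.5, -0.3]
gripper_width: 46.4
finger_force: 0.0
```

```bash
python3 - <<'E'
from h import *
o=observe();print(o['force'],o['eef_pos'],yaw(o)[0],o['gripper_width'])
c=read_camera("scene");s=c["pixels"]
i=np.hstack([np.load("s5.npy")[150:230,180:250],s[150:230,180:250]])[:,:,::-1]
cv2.imwrite("pics/c6.png",cv2.resize(i,None,fx=5.5,fy=5.5,interpolation=cv2.INTER_CUBIC))
E
```

```text
[ 0.14185106 -0.52041286 -0.27744847] [ 537.7299794  -157.95893259   69.59683106] 122.40428613075608 46.40559136223435
```

View pics/c6.png

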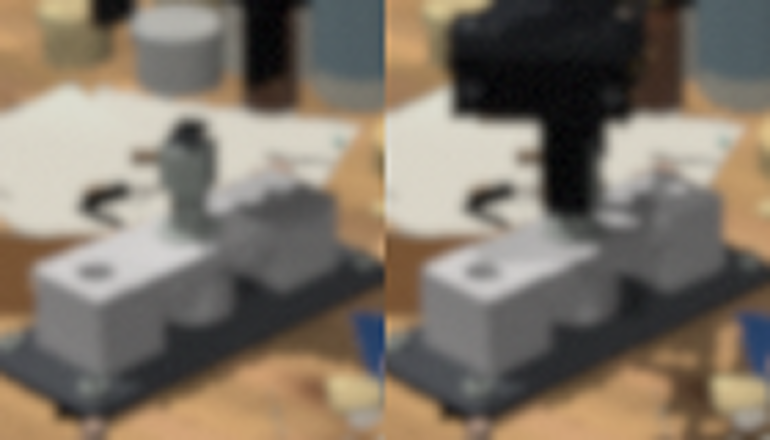

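The front finger hides the head. I raise the hand and turn toward the next grip angle, then check the drop.

servo_tool(targets="0 0 -1 0 8;0 0 -1.5 0 8;0 0 -1.5 0 8;0 0 -0.8 -5 8;0 0 0 -6.5 8;0 0 0 -6.5 8;0 0 0 -6.5 8;0 0 0 -6.5 8;0 0 0 -6.5 8;0 0 0 -6.5 8;0 0 0 -6.8 8;0 0 0 0 8")

```text
t: 16.92
eef_pos: [537.7, -158.1, 118.2]
orientation: [0.179, 3.136, -0.001]
force: [-0.2, 0.7, 0.3]
gripper_width: 80.1
finger_force: 0.0
```

```bash
python3 - <<'E'
from h import *
delta([537.4,-158,61.5],173.24);print(observe()["qpos"][5])
c=read_camera("scene");s=c["pixels"];np.save("s7.npy",s)
a=np.load("s5.npy")[150:230,180:250];b=s[150:230,180:250]
i=np.hstack([a,b])[:,:,::-1]
cv2.imwrite("pics/c7.png",cv2.resize(i,None,fx=5.5,fy=5.5,interpolation=cv2.INTER_CUBIC))
for z in(69.5,63.5): print(((proj(c,[[537.4,-158,z],[537.4,-158,z+22]])-[180,150])*5.5).round())
E
```

```text
pos [ 537.7 -158.1  118.2] yaw 173.48 tilt [ 0.001 -0.    -1.   ]  turn 0.24 shift cm [0.03 0.   5.67]
-1.8835230517253283
[[186. 185.]
 [185. 141.]]
[[187. 197.]
 [185. 153.]]
```

View pics/c7.png

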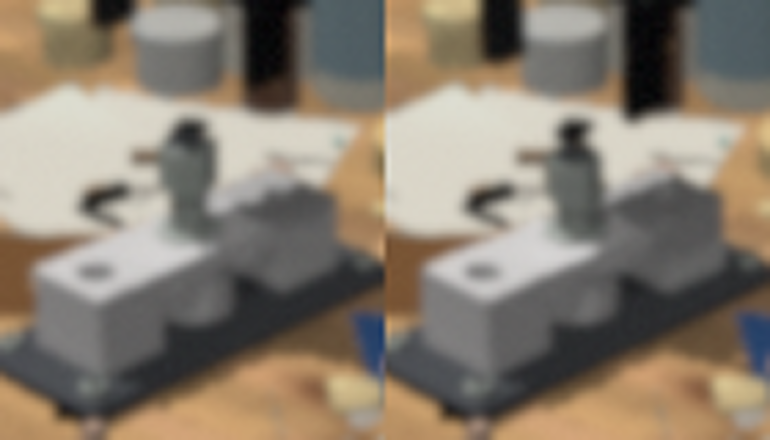

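The screw head has dropped about 12 crop pixels, or 6–7 mm, so the thread start is found at a screw angle of about -9°. I grip again at that angle.

```bash
python3 - <<'E'
import numpy as np,cv2
a=np.load("s5.npy");b=np.load("s7.npy")
T=cv2.resize(a[172:190,205:223],None,fx=8,fy=8,interpolation=3);S=cv2.resize(b[165:205,200:228],None,fx=8,fy=8,interpolation=3)
m=cv2.matchTemplate(S,T,cv2.TM_CCOEFF_NORMED);_,v,_,l=cv2.minMaxLoc(m);print(v,l[0]/8+200-205,l[1]/8+165-172,"px shift; 7mm = 2.2 px")
E
```

```text
0.9062709808349609 0.0 0.0 px shift; 7mm = 2.2 px
```

servo_tool(targets="0.03 0 0.5 -4.5 6;0 0 0.8 -4.6 6;0 0 0.8 0 6;0 0 0.8 0 6;0 0 0.8 0 6;0 0 0.8 0 6;0 0 0.7 0 6;0 0 0.3 0 6;0 0 0.15 0 6;0 0 0 0 6;0 0 0 0 6")

```text
t: 17.88
eef_pos: [537.4, -158.0, 61.1]
orientation: [-0.064, 3.141, -0.0]
force: [0.0, 0.2, 0.2]
gripper_width: 60.4
finger_force: 0.0
```

```bash
python3 -c "
from h import *
delta([537.2,-158.0,61.5],182.5);print(observe()['force'])"
```

```text
pos [ 537.4 -158.    61.1] yaw -177.67 tilt [ 0. -0. -1.]  turn -0.17 shift cm [ 0.02 -0.   -0.04]
[0.0368701  0.23639843 0.23461418]
```

```bash
python3 - <<'E'
import numpy as np
a=np.load("s5.npy");b=np.load("s7.npy")
for n,i in(("before",a),("after",b)):
    print(n,[int(x) for x in i[168:196,212:217].mean((1,2))])
    print(" width",[int((i[r,202:228].mean(1)<125).sum()) for r in range(168,196)])
E
```

```text
before [164, 188, 186, 151, 99, 61, 56, 58, 72, 89, 98, 98, 97, 95, 94, 95, 95, 92, 90, 89, 93, 93, 94, 101, 117, 139, 168, 190]
 width [5, 3, 1, 0, 5, 5, 7, 7, 9, 9, 14, 11, 10, 9, 9, 9, 8, 8, 7, 11, 12, 16, 16, 16, 14, 12, 9, 9]
after [164, 189, 187, 152, 99, 60, 60, 72, 71, 60, 61, 78, 93, 97, 97, 96, 95, 96, 96, 94, 89, 89, 92, 100, 112, 133, 166, 195]
 width [6, 5, 5, 3, 5, 5, 6, 5, 5, 7, 14, 11, 9, 9, 9, 10, 12, 15, 15, 16, 16, 16, 16, 16, 15, 13, 9, 8]
```

The profile shows the head's top edge moved down about 3 rows, about 7 mm, which confirms the drop. Gripping.

servo_tool(targets="0.02 0 0 0 2;0 0 0 0 2;0 0 0 0 2;0 0 0 0 2;0 0 0 0 2;0 0 0 0 2;0 0 0 0 2;0 0 0 0 2")

```text
t: 18.55
eef_pos: [536.9, -158.1, 60.9]
orientation: [0.064, -3.141, 0.001]
force: [-0.5, -2.1, 0.5]
gripper_width: 23.6
finger_force: 29.8
```

```bash
python3 -c "
from h import *
delta([537.2,-158.0,61.5],182.5);o=observe();print(o['force'],o['moment'],o['gripper_width'])"
```

```text
pos [ 536.9 -158.1   60.9] yaw -177.65 tilt [-0. -0. -1.]  turn -0.15 shift cm [-0.03  0.01 -0.06]
[-0.52989781 -2.05544716  0.52606666] [-0.11002582 -0.1103524   0.03649229] 23.59465818988859
```

servo_tool(targets="0 0 0.01 7 2;0 0 0.014 7 2;0 0 0.014 7 2;0 0 0.014 7 2;0 0 0.014 7 2;0 0 0.014 7 2;0 0 0.014 7 2;0 0 0.014 7 2;0 0 0.014 7 2;0 0 0.014 7 2;0 0 0.014 7 2;0 0 0.014 7 2;0 0 0.014 7 2;0 0 0.014 7 2;0 0 0 0 2")

```text
t: 19.8
eef_pos: [537.1, -158.2, 59.0]
orientation: [2.333, 2.104, -0.0]
force: [-0.8, -2.3, 0.6]
gripper_width: 24.0
finger_force: 29.8
```

```bash
python3 -c "
from h import *
delta([537.2,-158.0,57.5],-6.76);o=observe();print(o['force'],o['moment'],o['gripper_width'])"
```

```text
pos [ 537.1 -158.2   59. ] yaw 84.09 tilt [ 0. -0. -1.]  turn 90.85 shift cm [ 0.01 -0.02  0.15]
[-0.75020561 -2.29757214  0.56823831] [-0.30042528 -0.14596879 -0.0634942 ] 24.00054423797433
```

servo_tool(targets="0 0 0.014 7 2;0 0 0.014 7 2;0 0 0.014 7 2;0 0 0.014 7 2;0 0 0.014 7 2;0 0 0.014 7 2;0 0 0.014 7 2;0 0 0.014 7 2;0 0 0.014 7 2;0 0 0.014 7 2;0 0 0.014 7 2;0 0 0.014 7 2;0 0 0.014 6.8 2;0 0 0 0 2;0 0 0 0 2")

```text
t: 21.05
eef_pos: [537.0, -158.2, 57.4]
orientation: [3.137, -0.167, 0.0]
force: [-1.2, -1.0, 1.1]
gripper_width: 23.8
finger_force: 29.8
```

```bash
python3 -c "
from h import *
delta([537.2,-158.0,57.5],-6.76);o=observe();print(o['force'],o['moment'],o['gripper_width'])"
```

```text
pos [ 537.  -158.2   57.4] yaw -6.1 tilt [ 0. -0. -1.]  turn 0.66 shift cm [ 0.02 -0.02 -0.01]
[-1.18746759 -0.98670818  1.08617877] [-0.40409716  0.25546115 -0.01587468] 23.83843755858115
```

servo_tool(targets="0 0 0 0 6;0 0 0 0 6;0 0 0 0 6;0 0 0 0 6;0 0 0 -6 6;0 0 0 -7 6;0 0 0 -7 6;0 0 0 -7 6;0 0 0 -7 6;0 0 0 -7 6;0 0 0 -7 6;0 0 0 -7 6;0 0 0 -7 6;0 0 0 -7 6;0 0 0 -7 6;0 0 0 -7 6;0 0 0 -7 6;0 0 0 -7 6;0 0 0 -7 6")

```text
t: 22.63
eef_pos: [536.9, -157.7, 56.9]
orientation: [-2.062, -2.37, -0.0]
force: [0.0, -0.6, -0.1]
gripper_width: 59.8
finger_force: 0.0
```

servo_tool(targets="0 0 0 -7 6;0 0 0 -7 6;0 0 0 -7 6;0 0 0 -7 6;0 0 0 -7 6;0 0 0 -7 6;0 0 0 -7 6;0 0 0 -7 6;0 0 0 -7 6;0 0 0 -7 6;0 0 0 -6 6;0 0 0 0 6;0 0 0 0 6")

```text
t: 23.72
eef_pos: [536.9, -157.8, 57.0]
orientation: [-0.181, -3.136, -0.0]
force: [0.6, -0.1, -0.6]
gripper_width: 59.9
finger_force: 0.0
```

```bash
python3 -c "
from h import *
delta([537.1,-158.1,57.8],173.9);o=observe();print(o['force'],o['moment'],o['gripper_width'])"
```

```text
pos [ 536.9 -157.8   57. ] yaw 173.4 tilt [-0.  0. -1.]  turn -0.5 shift cm [-0.02 -0.03 -0.08]
[ 0.64482544 -0.12902795 -0.58240648] [ 0.04134952 -0.09704636  0.03703465] 59.91256992830503
```

servo_tool(targets="-0.02 -0.03 -0.08 -0.5 2;0 0 0 0 2;0 0 0 0 2;0 0 0 0 2;0 0 0 0 2;0 0 0 0 2;0 0 0 0 2;0 0 0 0 2")

```text
t: 24.38
eef_pos: [537.1, -158.2, 57.9]
orientation: [-0.163, -3.137, -0.0]
force: [-0.1, 0.6, 1.1]
gripper_width: 23.7
finger_force: 29.9
```

```bash
python3 -c "
from h import *
delta([537.1,-158.1,57.8],173.9);o=observe();print(o['force'],o['moment'],o['gripper_width'])"
```

```text
pos [ 537.1 -158.2   57.9] yaw 174.03 tilt [-0.  0. -1.]  turn 0.13 shift cm [0.   0.01 0.01]
[-0.10155597  0.60327881  1.08704385] [ 0.11687411 -0.16888154 -0.03726632] 23.707981284829774
```

servo_tool(targets="0 0 0.01 7 2;0 0 0.014 7 2;0 0 0.014 7 2;0 0 0.014 7 2;0 0 0.014 7 2;0 0 0.014 7 2;0 0 0.014 7 2;0 0 0.014 7 2;0 0 0.014 7 2;0 0 0.014 7 2;0 0 0.014 7 2;0 0 0.014 7 2;0 0 0.014 7 2;0 0 0.014 7 2;0 0 0 0 2")

```text
t: 25.63
eef_pos: [537.0, -158.3, 55.9]
orientation: [-2.479, -1.93, 0.0]
force: [0.4, -0.4, -0.7]
gripper_width: 23.5
finger_force: 29.9
```

```bash
python3 -c "
from h import *
delta([537.2,-158.0,54.3],-6.76);o=observe();print(o['force'],o['moment'],o['gripper_width'])"
```

```text
pos [ 537.  -158.3   55.9] yaw 75.79 tilt [-0. -0. -1.]  turn 82.55 shift cm [ 0.02 -0.03  0.16]
[ 0.35153073 -0.35339421 -0.70210084] [-0.09233627 -0.0239479  -0.03571736] 23.464256970809004
```

servo_tool(targets="0 0 0.014 7 2;0 0 0.014 7 2;0 0 0.014 7 2;0 0 0.014 7 2;0 0 0.014 7 2;0 0 0.014 7 2;0 0 0.014 7 2;0 0 0.014 7 2;0 0 0.014 7 2;0 0 0.014 7 2;0 0 0.014 7 2;0 0 0.01 5.6 2;0 0 0 0 2;0 0 0 0 2;0 0 0 0 2")

```text
t: 26.88
eef_pos: [536.9, -158.2, 54.2]
orientation: [-3.137, 0.172, 0.001]
force: [-1.2, -0.6, -0.2]
gripper_width: 23.7
finger_force: 29.9
```

```bash
python3 - <<'E'
from h import *
delta([537.2,-158.0,54.3],-6.76);o=observe();print(o['force'],o['moment'],o['gripper_width'])
c=read_camera("scene");a=np.load("s7.npy").astype(float);b=c["pixels"].astype(float)
d=abs(a-b).mean(2)
for n,(r0,r1,k0,k1) in dict(nearfoot=(195,222,186,208),green=(175,260,125,180),tin=(170,195,260,290)).items(): print(n,d[r0:r1,k0:k1].mean().round(1))
A=a[190:222,184:210].mean(2).astype(np.float32);B=b[190:222,184:210].mean(2).astype(np.float32)
print(cv2.phaseCorrelate(A,B,cv2.createHanningWindow(A.shape[::-1],cv2.CV_32F)))
E
```

```text
pos [ 536.9 -158.2   54.2] yaw -6.29 tilt [-0.  0. -1.]  turn 0.47 shift cm [ 0.03 -0.03 -0.01]
[-1.19555682 -0.55991113 -0.1793346 ] [-0.01624437  0.25113226  0.02666037] 23.656999103462475
nearfoot 1.4
green 3.5
tin 1.4
((0.44984813586235717, -0.14503748408473172), 0.947198269267877)
```

```bash
python3 -c "
from station import *
print(job_done())"
```

```text
the job is handed in; nothing more can be done
None
```

The bridge is seated on both pins; I turned the screw back until it dropped (about 7 mm in the camera image), then forward to about 359.5° from its zero, and handed the job in at about 27 s with the head still gripped and the tin, block and pliers untouched.

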